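# Empty-run check of the bench vacuum sealer

### The job

Do the no-bag suction check on the bench vacuum sealer: first take away the glue brush left lying across its open jaw and lay it flat inside the shallow steel tray, then swing the lid shut without slamming it. Press the lid down near its front edge until it is fully home, with its gasket squeezed, and keep it pressed there, firmly but without forcing it, for at least three seconds; finish while still holding it down, because it springs up when let go. Do not upset or shift the other things on the bench, nor push the tray about.

Things in the scene. Friction and masses are not known exactly. Their poses are not given: they have to be found in the camera images.
- sealer: White plastic bench vacuum sealer, 205 mm deep (x), 360 wide (y), fixed. Origin under its middle at bench level; x points to its back, away from the robot. Its open jaw faces the robot: front face at x = -0.100, front lip 58 mm high, two black rubber gasket strips along y, tops 67 mm high, at x = -0.080 (sprung) and -0.020. Control housing behind the lid: x = 0.057 to 0.105, up to 97 mm high.
- lid (a joint): Angle of the sealer's lid, rad: 0 = fully home, grows as it opens up and back; 1.0 to 1.25 at the start, stop at 1.35. Hinge friction 0.3 N m keeps it where it is left, but below about 0.065 rad the front gasket pushes back as a spring: pressed 17 mm from the front edge it takes 3 to 5 N just after first touch, 12 N at 0.02 rad and about 17 N fully home. Let go, it springs up to about 0.06 rad.
- lid_hinge (a point): Middle of the lid's hinge line, at x = 0.030 of the sealer, 60 mm above the bench; axes as the sealer's, the line runs along y. The lid is a slab 350 mm wide, from 12 to 127 mm out from this line, 16 mm thick; its underside plane goes through the line. A finger lip 70 mm wide, 8 thick, at the middle of its front edge reaches out to 135 mm.
- lid_front (a point): Point to press: middle of the lid's upper (outer) face, 110 mm out from the hinge line, 17 mm back from the front edge; moves with the lid. When the lid is home it is 76 mm above the bench.
- brush: Flat glue brush, 170 mm long, 14 thick, lying level on both gaskets, underside 67 mm above the bench. Origin: middle of its underside; x points from handle to bristles (away from the robot). Wooden handle 20 mm wide from x = -0.085 to 0.010, jutting out before the sealer's front; steel ferrule 38 mm wide to 0.045, dark bristles to 0.085. 50 to 85 g, centre of mass near x = 0.012.
- tray: Loose shallow open steel tray, 250 mm (x) by 160 (y), 30 mm high, walls and floor 4 to 5 mm; empty; 0.7 kg; to the left or the right of the sealer. Origin under its middle; the inner floor is 4 mm above it.
- mould: Bystander: block of pale blue foam with a rounded top under a curved wooden veneer, 180 x 150 mm, 80 high; on the other side of the sealer from the tray. Origin under its middle.
- bottle_a: Bystander: upright grey glue bottle with a roller on top, 62 mm across, 200 high, behind the mould. Origin under its middle.
- bottle_b: Bystander: second such bottle beside the first.
- tape: Bystander: roll of masking tape lying flat, 90 mm across, 25 high. Origin under its middle.
- rule: Bystander: steel rule lying flat, 200 x 26 x 4 mm. Origin at its middle.
- clamp: Bystander: spring clamp lying flat, about 150 mm long, 16 high.
- bowl: Bystander: upturned polished steel bowl, 150 mm across, 63 high.

How it is judged:
By the outcome, as a careful person would: the job done as asked, in the order asked, and still so for the second after the job is handed in, while the arm keeps its last pose, push and grip.
It also fails if it takes over 67 s, if anything falls off the work surface, if the arm or the gripper's body presses on something with over 40 N, if the wrist force passes 120 N, or if a joint passes its speed limit or range.

### The arm

A 6-joint arm with a two-finger parallel gripper is mounted at the origin on the work surface. World frame = base frame: x ahead of the robot, y to its left, z up, the work surface at z = 0. Lengths are in m, angles in rad, forces in N, time in s.
With the tool pointing down it reaches from about 0.35 to 0.975 m from the base axis. Payload 4.9 kg.
Tool frame: the origin (TCP) lies midway between the tips of the shut fingers; the grasp point (between the pads) lies 19 mm behind it; z points along the fingers, y is the line along which they close (so a half turn about z gives the same grasp; the last joint's range is limited). The gripper opens to 85 mm and grips with 20 to 120 N. Pads are 22 mm wide; open, the fingers measure 114 mm over their backs; the gripper's body (76 mm by 85 mm) begins 54 mm behind the grasp point. The pads swing forward as they close: fully open they stand 13 mm farther back than shut.
Start: joints at [-1.392, 0.053, 1.613, -0, 1.476, -0.119], TCP at [0.183, -0.597, 0.199] pointing down, gripper open.
Joint ranges: [-3.01, 3.01], [-1.01, 2.22], [0.06, 2.58], [-1.02, 4.17], [0.09, 2.62], [-3.14, 3.14]. Speed limits (rad/s): [2.57, 2.57, 3.14, 3.14, 3.14, 3.14].

### API

Orientations are given as a unit quaternion [w, x, y, z].
In Python, from plant import state, grab_frame, camera_info, job_done, spot_in, masks_of, pinpoint gives the robot as it stands.
- The arm moves only by the shell command python3 -m handwheel 'ROWS' [OPENING]. ROWS is JSON, a list that holds one entry, the list of rows, each a list of 6 numbers: the shift along the world's x, y, z in m, then the turn, a rotation vector about the world's x, y, z in degrees. In form: [[[tx, ty, tz, ax, ay, az], ...]]. A call has 1 to 20 rows; each row shifts and turns the commanded pose from where the row before left it; what a row does not reach is not made up. A row lasts 1/12 s, in which the tool goes at most 41.7 mm and 7.16 degrees, less where a joint would pass 70% of its speed; a pose out of reach is approached as far as the arm can. A call is refused whole if a number of a shift passes 0.0417 or a number of a turn 7.16, either way. A call with a gripper value outside its range is refused whole. OPENING is the opening, from 0 (shut) to 1 (fully open), set as the call begins (- or left out, the last holds). The fingers move at their own pace and stop on an object; the grip force is fixed at half the most. Time passes only in rows, so rows that do not move let the fingers close. It gives the time, the measured TCP pose, the force, the opening and the grip force at its end, in the units of the state.
- state(): the state, without advancing time (a new reading comes with each control period).
- grab_frame(name): name is "scene" or "top" or "wrist"; returns (picture, depth): 480x640x3 uint8, blue, green, red; 480x640 float32, m along the optical axis (not along the pixel's ray), 0 where there is no reading.
- camera_info(name): a dict with "fx", "fy", "cx", "cy" (pixels), "distortion" ([k1, k2, p1, p2, k3] as OpenCV has them; the pictures are not rectified), "T" (4x4, takes a point from camera to world coordinates). Camera axes: x right, y up, looking along -z (the intrinsics and any distortion apply to the point x, -y, -z); pixel columns grow to the right and rows downward; lengths in m; the calibration is good to about 2 mm. A picture is of the moment at which its call begins: read the wrist's pose just before it. camera_info takes no time and is no camera call; for the wrist camera it gives the pose at the moment of the call.
- job_done(): hands the job in; it is judged then, once.
Trained networks look in the newest picture that a camera, given by its name, has taken for a name from the list of things; names that differ only in an ending like _2 or _b are one class to them, and where a whole thing is asked for, a point or a joint stands for the part that bears it (a point fixed in the world has none). Each returns a list of dicts, best first, with "conf" (0 to 1); they miss things now and then, are a little off and sometimes report something else, mostly with a low value. They report only what shows in the picture. A call takes as long as a camera call.
- spot_in(camera, thing): "box" ([left, top, width, height] in pixels, round what is visible of it).
- masks_of(camera, thing): "region" (480x640 bool, what is visible of it) and "box" ([left, top, width, height] in pixels, round what is visible of it).
- pinpoint(camera, thing): "position" ([column, row] in pixels: a listed point, or the origin of a listed thing).
The state is a dict: "time": time; "joint_pos": joint angles; "joint_vel": joint speeds; "joint_efforts": joint torques, N m; "tool_pos": TCP position; "tool_rot": TCP orientation; "contact_force": force on the tool from outside, world axes, zero at the start; "ft_torque": the same for the moment, N m; "gripper_width": opening from 0.0 (shut) to 1.0 (fully open); "grasp_force": force on a finger pad.
Only numpy, scipy, OpenCV 4.12 (cv2) and the standard library are available. Lean on these libraries where they do the work, as an engineer would, in place of code of your own. Each camera call takes 0.05 s, during which the arm holds its last target. There are 200 camera calls.

## Working session

There is one attempt and no reset: what is moved stays moved. The work goes in short steps, Python scripts to look and compute and a shell command to move; the robot and the scene stay as the last step left them, time stands still between calls to the robot, and variables do not carry over. Pictures are saved under pics/ and viewed, at most 10 in all, crops included, and the job is handed in when it is done.

```bash
ls; mkdir -p pics; cat > h.py <<'E'
import numpy as np, cv2
from plant import *
def deproj(ci,u,v,d):
    K=np.array([[ci['fx'],0,ci['cx']],[0,ci['fy'],ci['cy']],[0,0,1]])
    uv=np.stack([np.ravel(u),np.ravel(v)],1).astype(float).reshape(-1,1,2)
    n=cv2.undistortPoints(uv,K,np.array(ci['distortion'],float)).reshape(-1,2)
    d=np.ravel(d)
    P=np.stack([n[:,0]*d,-n[:,1]*d,-d,np.ones_like(d)],1)
    return (P@np.array(ci['T']).T)[:,:3]
def onplane(ci,u,v,z):
    T=np.array(ci['T']);a=deproj(ci,[u],[v],np.array([1.]))[0];o=T[:3,3]
    return o+(a-o)*(z-o[2])/(a[2]-o[2])
E
python3 - <<'E'
from h import *
for c in ['top','scene']:
    im,d=grab_frame(c);ci=camera_info(c);cv2.imwrite(f'pics/{c}0.png',im);np.save(f'{c}0d.npy',d)
    print(c,np.round(ci['T'],3).tolist())
    for t in ['sealer','lid','brush','tray','mould','bottle_a','tape','rule','clamp','bowl']:
        for m in masks_of(c,t)[:2]:
            v,u=np.nonzero(m['region']&(d>0))
            if len(u)==0: continue
            P=deproj(ci,u,v,d[v,u]);
            print(t,round(m['conf'],2),m['box'],len(u),'med',np.round(np.median(P,0),3),'p2',np.round(np.percentile(P,2,0),3),'p98',np.round(np.percentile(P,98,0),3))
    for t in ['sealer','lid_hinge','lid_front','brush','tray']:
        for m in pinpoint(c,t)[:1]: print(t,m['conf'],m['position'])
print(state())
E
```

```text
pics
top [[-0.007, 0.997, -0.078, 0.349], [-1.0, -0.008, -0.017, -0.02], [-0.017, 0.078, 0.997, 1.577], [0.0, 0.0, 0.0, 1.0]]
sealer 0.79 [256.5, 169.5, 141.5, 94.2] 8780 med [0.568 0.026 0.065] p2 [ 0.465 -0.153  0.037] p98 [0.676 0.192 0.185]
brush 0.95 [330.6, 220.9, 12.0, 59.9] 614 med [ 0.501 -0.017  0.079] p2 [ 0.408 -0.035 -0.001] p98 [ 0.564 -0.001  0.087]
tray 0.97 [425.9, 193.7, 63.4, 94.6] 4862 med [ 0.516 -0.378  0.004] p2 [ 0.393 -0.462 -0.004] p98 [ 0.639 -0.291  0.031]
tray 0.43 [286.7, 258.1, 16.0, 66.5] 599 med [0.367 0.106 0.003] p2 [ 0.27   0.087 -0.005] p98 [0.462 0.126 0.01 ]
mould 0.59 [166.5, 211.6, 55.0, 70.0] 3451 med [0.503 0.385 0.072] p2 [0.415 0.32  0.009] p98 [0.592 0.471 0.086]
mould 0.26 [373.1, 290.1, 32.1, 31.5] 339 med [ 0.324 -0.166  0.022] p2 [ 0.281 -0.216 -0.005] p98 [ 0.365 -0.125  0.03 ]
bottle_a 0.76 [147.7, 184.7, 44.8, 30.3] 752 med [0.626 0.433 0.14 ] p2 [0.605 0.416 0.012] p98 [0.657 0.475 0.204]
bottle_a 0.72 [173.6, 179.2, 42.0, 24.9] 722 med [0.638 0.358 0.141] p2 [0.618 0.338 0.008] p98 [0.674 0.401 0.204]
tape 0.65 [371.5, 290.4, 31.
[... 2620 characters left out ...]
nt_pos': array([-1.39198161e+00,  5.27267332e-02,  1.61290425e+00, -1.14498323e-06,
        1.47598437e+00, -1.18999844e-01]), 'joint_vel': array([-0.00033773, -0.0018778 ,  0.00083499, -0.00176415, -0.0014832 ,
       -0.00017982]), 'joint_efforts': array([ 2.42269787e-03, -3.93668389e+01, -3.70449185e+01,  9.23997800e-05,
        6.26604888e-04, -1.44757661e-05]), 'tool_pos': array([ 0.18339186, -0.59747043,  0.19938444]), 'tool_rot': array([-1.13251330e-05,  9.88933773e-01,  1.48357648e-01, -9.08981477e-07]), 'contact_force': array([-0.26650381,  0.70872024, -0.40108239]), 'ft_torque': array([ 0.00111903,  0.01258975, -0.04889941]), 'grasp_force': 0.0, 'gripper_width': 1.0009585462748851}
```

```bash
python3 - <<'E'
from h import *
for c in ['top','scene']:
    im,d=grab_frame(c);ci=camera_info(c)
    for t in ['brush','tray','sealer','lid']:
        ms=masks_of(c,t)
        if not ms or (c=='top' and t=='lid'): continue
        m=ms[0]['region']&(d>0); m=cv2.erode(m.astype('u1'.replace('u1','uint8')),np.ones((3,3) if t=='tray' else (1,1)))
        v,u=np.nonzero(m);P=deproj(ci,u,v,d[v,u])
        if t=='brush': P=P[(P[:,2]>.07)&(P[:,2]<.1)]
        if t=='tray': pass
        if t=='sealer': P=P[(P[:,2]>.03)&(P[:,2]<.09)&(P[:,0]<.56)]
        r=cv2.minAreaRect((P[:,:2]*1000).astype(np.float32))
        e,V=np.linalg.eigh(np.cov(P.T)); 
        print(c,t,r,'z',np.round(np.percentile(P[:,2],[5,50,95]),3),'axis',np.round(V[:,2],3),'normal',np.round(V[:,0],3),np.round(np.degrees(np.arctan2(V[1,2],V[0,2])),1))
    if c=='top':
        for t,z in [('sealer',0),('brush',.067),('tray',0),('lid_hinge',.06)]:
            p=pinpoint(c,t)
            if p: print(t,np.round(onplane(ci,*p[0]['position'],z),4))
    s=cv2.imread(f'pics/{c}0.png')
    if c=='top': cv2.imwrite('pics/tc.png',cv2.resize(s[150:380,130:520],None,fx=2,fy=2))
E
```

```text
top brush ((485.1605529785156, -15.96650505065918), (37.033634185791016, 165.88082885742188), 89.55409240722656) z [0.075 0.08  0.086] axis [-1.    -0.009  0.005] normal [ 0.005 -0.002  1.   ] -179.5
top tray ((516.7935180664062, -373.9910888671875), (158.89308166503906, 246.771484375), 81.66973114013672) z [-0.003  0.004  0.021] axis [-0.993  0.118 -0.008] normal [-0.01  -0.016  1.   ] 173.2
top sealer ((516.2877807617188, 25.032974243164062), (362.34002685546875, 108.80168914794922), 85.9710922241211) z [0.041 0.051 0.069] axis [-0.058 -0.998 -0.003] normal [ 0.082 -0.008  0.997] -93.3
sealer [0.5747 0.0186 0.    ]
brush [ 0.4806 -0.021   0.067 ]
tray [ 0.5146 -0.3733  0.    ]
lid_hinge [0.6014 0.025  0.06  ]
scene brush ((456.5051574707031, -14.744596481323242), (39.391754150390625, 111.23330688476562), 88.39833068847656) z [0.077 0.082 0.085] axis [-1.    -0.004  0.   ] normal [-0.     0.101  0.995] -179.8
scene tray ((515.53759765625, -373.2535400390625), (168.62152099609375, 248.93673706054688), 80.64974975585938) z [0.004 0.007 0.03 ] axis [-0.995  0.097 -0.003] normal [-0.005 -0.027  1.   ] 174.4
scene sealer ((503.37982177734375, 29.3504638671875), (363.1178894042969, 74.26222229003906), 82.89704132080078) z [0.046 0.059 0.07 ] axis [-0.15  -0.989  0.015] normal [ 0.309 -0.033  0.951] -98.6
scene lid ((560.6060180664062, -21.988265991210938), (295.5723876953125, 472.80810546875), 5.0579118728637695) z [0.039 0.093 0.184] axis [-0.058 -0.998  0.04 ] normal [0.034 0.038 0.999] -93.3
```

View pics/scene0.png

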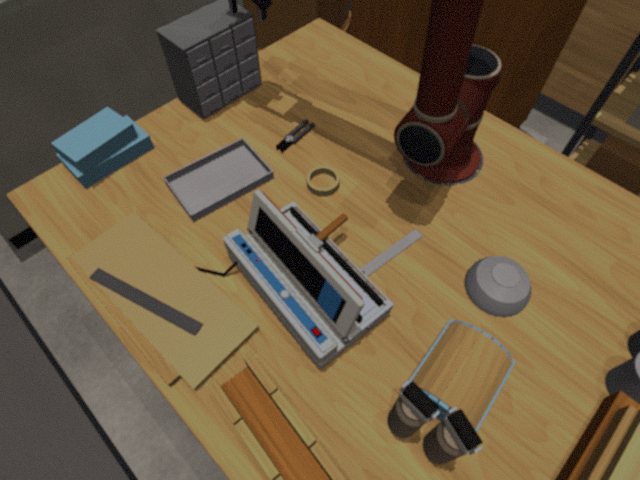

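View pics/tc.png

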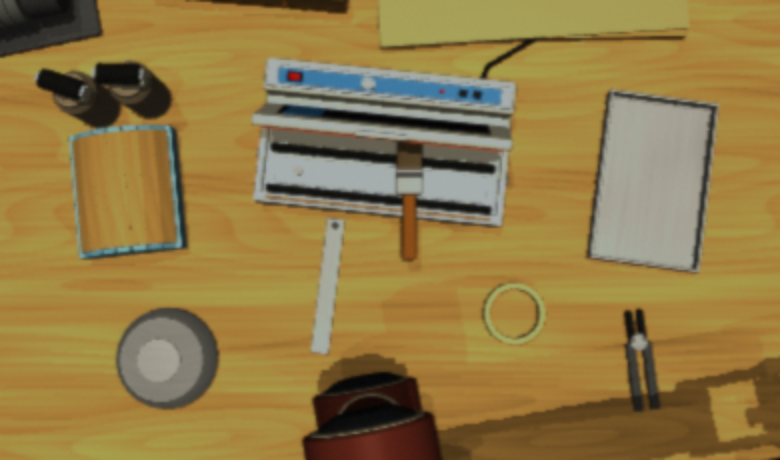

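The sealer is in the middle, yawed about -5°. The brush handle points at the robot near (0.45, -0.016). The empty tray is to the right, at about tc.png (653,181), yawed about -7.5°. I'll move above the handle.

```bash
python3 -m handwheel '[[[0.015,0.0323,0,0,0,-0.93],[0.015,0.0323,0,0,0,-0.93],[0.015,0.0323,0,0,0,-0.93],[0.015,0.0323,0,0,0,-0.93],[0.015,0.0323,0,0,0,-0.93],[0.015,0.0323,0,0,0,-0.93],[0.015,0.0323,0,0,0,-0.93],[0.015,0.0323,0,0,0,-0.93],[0.015,0.0323,0,0,0,-0.93],[0.015,0.0323,0,0,0,-0.93],[0.015,0.0323,0,0,0,-0.93],[0.015,0.0323,0,0,0,-0.93],[0.015,0.0323,0,0,0,-0.93],[0.015,0.0323,0,0,0,-0.93],[0.015,0.0323,0,0,0,-0.93],[0.015,0.0323,0,0,0,-0.93],[0.015,0.0323,0,0,0,-0.93],[0.015,0.0323,0,0,0,-0.93],[0,0,0,0,0,0],[0,0,0,0,0,0]]]' 0.7
python3 - <<'E'
from h import *
ci=camera_info('wrist');im,d=grab_frame('wrist');cv2.imwrite('pics/w1.png',im)
print(np.round(ci['T'],3).tolist())
for t in ['brush','lid','sealer']:
    for m in masks_of('wrist',t)[:1]:
        v,u=np.nonzero(m['region']&(d>0));P=deproj(ci,u,v,d[v,u])
        if t=='brush':P=P[(P[:,2]>.07)&(P[:,2]<.1)]
        print(t,m['conf'],m['box'],len(P),np.round(np.percentile(P,[2,50,98],axis=0),3).tolist())
        if t=='brush':
            for a in np.arange(.4,.58,.02):
                q=P[(P[:,0]>a)&(P[:,0]<a+.02)]
                if len(q): print(round(a,2),np.round([q[:,1].min(),q[:,1].max(),np.median(q[:,1]),np.median(q[:,2])],4))
# lid angle from saved scene depth
c='scene';d=np.load('scene0d.npy');ci=camera_info(c)
v,u=np.mgrid[150:380,190:400];v=v.ravel();u=u.ravel();k=d[v,u]>0;v=v[k];u=u[k]
P=deproj(ci,u,v,d[v,u]);th=np.radians(-5);x=np.array([np.cos(th),np.sin(th)]);y=np.array([-x[1],x[0]])
q=P[:,:2]-[.575,.019];L=np.c_[q@x,q@y,P[:,2]]
s=L[(abs(L[:,1])<.15)&(L[:,2]>.11)&(L[:,2]<.2)&(abs(L[:,0])<.1)]
print('lid n',len(s))
for z in np.arange(.1,.2,.01):
    w=s[(s[:,2]>z)&(s[:,2]<z+.01)]
    if len(w): print(round(z,2),np.round(np.percentile(w[:,0],[5,50,95]),4),len(w))
E
```

```text
time: 3.97
tool_pos: [0.4536, -0.0146, 0.1994]
tool_rot: [0.0, 1.0, 0.005, -0.0]
contact_force: [-0.6, -0.2, -0.5]
gripper_width: 0.698
grasp_force: 0.0
[[0.011, 0.956, 0.292, 0.528], [-1.0, 0.01, 0.002, -0.014], [-0.001, -0.292, 0.956, 0.374], [0.0, 0.0, 0.0, 1.0]]
brush 0.74 [293.5, 65.0, 50.2, 212.5] 7346 [[0.408, -0.033, 0.078], [0.51, -0.016, 0.081], [0.561, 0.001, 0.083]]
0.4 [-0.0248 -0.0062 -0.0155  0.0814]
0.42 [-0.0254 -0.0062 -0.0154  0.0813]
0.44 [-0.026  -0.0061 -0.0159  0.0811]
0.46 [-0.0262 -0.0069 -0.0166  0.081 ]
0.48 [-0.0348  0.0025 -0.0163  0.0807]
0.5 [-0.0357  0.0025 -0.0161  0.081 ]
0.52 [-0.0355  0.0023 -0.0165  0.0803]
0.54 [-0.0344  0.0007 -0.0164  0.08  ]
0.56 [-0.0337  0.0006 -0.0125  0.0799]
lid 0.72 [0.0, 0.0, 616.2, 101.0] 31499 [[0.543, -0.145, 0.113], [0.564, -0.021, 0.182], [0.59, 0.12, 0.19]]
sealer 0.94 [1.0, 0.0, 611.8, 217.9] 88565 [[0.465, -0.149, 0.044], [0.55, 0.01, 0.063], [0.609, 0.194, 0.189]]
lid n 4113
0.11 [0.0187 0.023  0.0269] 366
0.12 [0.015  0.0192 0.0234] 380
0.13 [0.0122 0.0161 0.0204] 391
0.14 [0.0083 0.0126 0.0167] 403
0.15 [0.0051 0.0093 0.0136] 404
0.16 [0.0005 0.0054 0.0101] 514
0.17 [-0.017   0.0008  0.005 ] 470
0.18 [-0.018  -0.0075  0.0005] 1103
0.19 [-0.0179 -0.0142 -0.0111] 82
```

View pics/w1.png

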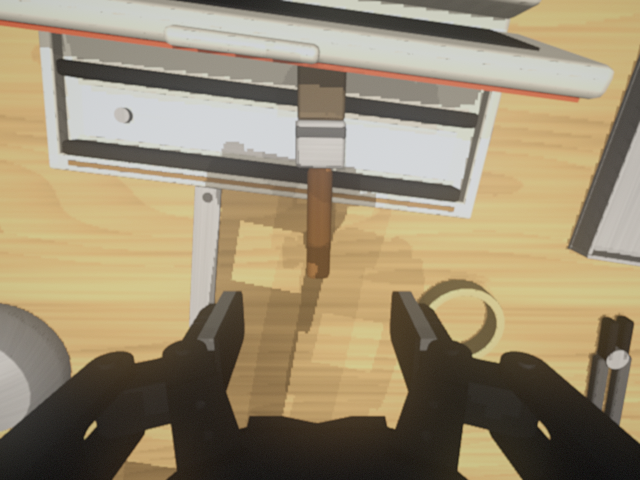

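The handle (px ~(320,220)) is centred between the fingers at y ≈ -0.016, with its top at z 0.081 and the ferrule starting at x ≈ 0.485. I'll descend and grip.

```bash
python3 -m handwheel '[[[-0.003,-0.0015,-0.015,0,0,0],[-0.003,0,-0.02,0,0,-0.5],[0,0,-0.02,0,0,-0.4],[0,0,-0.02,0,0,0],[0,0,-0.02,0,0,0],[0,0,-0.02,0,0,0],[0,0,-0.013,0,0,0],[0,0,-0.007,0,0,0],[0,0,0,0,0,0],[0,0,0,0,0,0]]]' 0.7
python3 -m handwheel '[[[0,0,0,0,0,0],[0,0,0,0,0,0],[0,0,0,0,0,0],[0,0,0,0,0,0],[0,0,0,0,0,0],[0,0,0,0,0,0],[0,0,0,0,0,0],[0,0,0,0,0,0]]]' 0
python3 -m handwheel '[[[0,0,0.005,0,0,0],[0,0,0.005,0,0,0],[0,0,0.004,0,0,0],[0,0,0,0,0,0]]]' 0
python3 - <<'E'
from h import *
ci=camera_info('wrist');im,d=grab_frame('wrist');cv2.imwrite('pics/w2.png',im)
s=state();print(s['gripper_width'],s['grasp_force'],s['tool_pos'])
E
```

```text
time: 5.0
tool_pos: [0.4474, -0.0183, 0.0647]
tool_rot: [0.0, 1.0, -0.006, 0.0]
contact_force: [0.4, -0.2, -0.2]
gripper_width: 0.701
grasp_force: 0.0
time: 5.67
tool_pos: [0.4474, -0.0175, 0.0644]
tool_rot: [-0.0, 1.0, -0.005, -0.0]
contact_force: [-0.8, -0.9, -0.2]
gripper_width: 0.003
grasp_force: 0.0
time: 6.0
tool_pos: [0.4484, -0.0178, 0.0799]
tool_rot: [0.0, 1.0, -0.005, 0.001]
contact_force: [0.3, 0.2, 1.1]
gripper_width: -0.002
grasp_force: 0.0
-0.003355601667228614 0.0 [ 0.448094   -0.01770824  0.07943002]
```

View pics/w2.png

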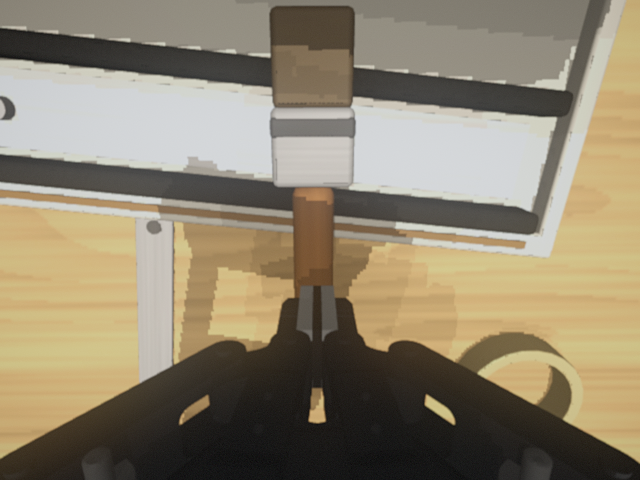

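The fingers shut just above the handle (315,290) because their tips retract when open. The brush hasn't moved. I'll go up, reopen and grip about 9 mm deeper.

```bash
python3 -m handwheel '[[[0,0,0.012,0,0,0],[0,0,0.012,0,0,0],[0,0,0,0,0,0],[0,0,0,0,0,0],[0,0,0,0,0,0],[0,0,0,0,0,0]]]' 0.6
python3 -m handwheel '[[[0,0.0005,-0.012,0,0,0],[0,0,-0.014,0,0,0],[0,0,-0.013,0,0,0],[0,0,-0.009,0,0,0],[0,0,0,0,0,0],[0,0,0,0,0,0]]]' 0.6
python3 -m handwheel '[[[0,0,0,0,0,0],[0,0,0,0,0,0],[0,0,0,0,0,0],[0,0,0,0,0,0],[0,0,0,0,0,0],[0,0,0,0,0,0],[0,0,0,0,0,0]]]' 0
```

```text
time: 6.55
tool_pos: [0.4471, -0.0175, 0.1021]
tool_rot: [-0.0, 1.0, -0.005, -0.0]
contact_force: [0.5, 0.2, -0.8]
gripper_width: 0.598
grasp_force: 0.0
time: 7.05
tool_pos: [0.4465, -0.0169, 0.0532]
tool_rot: [-0.0, 1.0, -0.005, -0.001]
contact_force: [0.7, -0.6, 0.8]
gripper_width: 0.598
grasp_force: 0.0
time: 7.63
tool_pos: [0.4475, -0.0171, 0.0545]
tool_rot: [0.0, 1.0, -0.005, 0.0]
contact_force: [-0.2, 0.3, -0.1]
gripper_width: 0.001
grasp_force: 0.0
```

```bash
python3 - <<'E'
from h import *
ci=camera_info('wrist');im,d=grab_frame('wrist')
ii,dd=grab_frame('scene')
a=cv2.resize(im,(400,300));b=cv2.resize(ii[160:340,240:480],(400,300))
cv2.imwrite('pics/w3.png',np.hstack([a,b]))
c2=camera_info('scene')
for c,D,C in [('wrist',d,ci),('scene',dd,c2)]:
    for m in masks_of(c,'brush')[:1]:
        v,u=np.nonzero(m['region']&(D>0));P=deproj(C,u,v,D[v,u])
        print(c,m['conf'],m['box'])
        P=P[P[:,2]>.05]
        for q in np.arange(.38,.6,.02):
            Q=P[(P[:,0]>q)&(P[:,0]<q+.02)]
            if len(Q): print(round(q,2),len(Q),np.round([Q[:,1].min(),Q[:,1].max(),np.median(Q[:,1]),np.median(Q[:,2])],4))
E
```

```text
wrist 0.82 [260.9, 0.0, 105.4, 300.0]
0.44 767 [-0.0261 -0.0063 -0.0151  0.0808]
0.46 2095 [-0.0273 -0.0046 -0.0165  0.0809]
0.48 3091 [-0.0355  0.0056 -0.0167  0.0807]
0.5 5108 [-0.0359  0.0027 -0.0166  0.0809]
0.52 5483 [-0.0359  0.0025 -0.0168  0.0803]
0.54 6102 [-0.035   0.0029 -0.017   0.08  ]
0.56 670 [-0.0351  0.0009 -0.0162  0.0798]
scene 0.67 [311.9, 223.7, 25.5, 22.8]
0.42 6 [-0.0089 -0.0055 -0.0075  0.0794]
0.44 27 [-0.0198 -0.0064 -0.0086  0.0821]
0.46 54 [-0.0223 -0.0047 -0.0134  0.0818]
0.48 76 [-0.0314  0.0039 -0.013   0.0814]
0.5 65 [-0.0313  0.0035 -0.0113  0.0824]
```

View pics/w3.png

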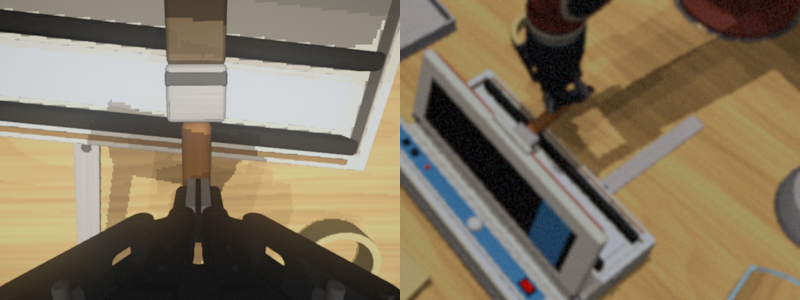

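```bash
python3 - <<'E'
from h import *
s=state();ci=camera_info('wrist');im,d=grab_frame('wrist')
print(s['tool_pos'],s['gripper_width'],s['grasp_force'])
for v in range(270,400,8):
    us=np.array([300,308,316,324,332]);P=deproj(ci,us,[v]*5,d[v,us]);print(v,[tuple(np.round(p,3)) for p in P[::2]])
E
```

```text
[ 0.44738145 -0.01705977  0.05439976] 0.0006013724324768029 0.0
270 [(np.float64(0.461), np.float64(-0.01), np.float64(0.08)), (np.float64(0.461), np.float64(-0.017), np.float64(0.082)), (np.float64(0.46), np.float64(-0.024), np.float64(0.079))]
278 [(np.float64(0.457), np.float64(-0.01), np.float64(0.081)), (np.float64(0.458), np.float64(-0.017), np.float64(0.083)), (np.float64(0.457), np.float64(-0.024), np.float64(0.081))]
286 [(np.float64(0.454), np.float64(-0.01), np.float64(0.081)), (np.float64(0.458), np.float64(-0.017), np.float64(0.091)), (np.float64(0.458), np.float64(-0.024), np.float64(0.091))]
294 [(np.float64(0.458), np.float64(-0.011), np.float64(0.097)), (np.float64(0.458), np.float64(-0.017), np.float64(0.098)), (np.float64(0.458), np.float64(-0.023), np.float64(0.098))]
302 [(np.float64(0.458), np.float64(-0.011), np.float64(0.104)), (np.float64(0.458), np.float64(-0.017), np.float64(0.105)), (np.float64(0.458), np.float64(-0.023), np.float64(0.104))]
310 [(np.float64(0.458), np.float64(-0.012), np.float64(0.11)), (np.float64(0.458), np.float64(-0.017), np.float64(0
[... 1393 characters left out ...]
(-0.014), np.float64(0.153)), (np.float64(0.442), np.float64(-0.017), np.float64(0.125)), (np.float64(0.462), np.float64(-0.021), np.float64(0.151))]
382 [(np.float64(0.462), np.float64(-0.014), np.float64(0.153)), (np.float64(0.438), np.float64(-0.017), np.float64(0.124)), (np.float64(0.46), np.float64(-0.021), np.float64(0.151))]
390 [(np.float64(0.46), np.float64(-0.014), np.float64(0.153)), (np.float64(0.334), np.float64(-0.016), np.float64(0.0)), (np.float64(0.458), np.float64(-0.021), np.float64(0.151))]
398 [(np.float64(0.457), np.float64(-0.014), np.float64(0.153)), (np.float64(0.328), np.float64(-0.016), np.float64(0.001)), (np.float64(0.456), np.float64(-0.021), np.float64(0.152))]
```

```bash
python3 -m handwheel '[[[0,0,0.02,0,0,0],[0,0,0.02,0,0,0],[0,0,0.02,0,0,0],[0,0,0,0,0,0],[0,0,0,0,0,0]]]' 0
python3 - <<'E'
from h import *
s=state();ci=camera_info('wrist');im,d=grab_frame('wrist')
print(s['tool_pos'],s['gripper_width'])
for v in range(240,330,6):
    us=np.array([306,317,330]);P=deproj(ci,us,[v]*3,d[v,us]);print(v,np.round(P,3).tolist())
E
```

```text
time: 8.3
tool_pos: [0.4484, -0.0173, 0.1157]
tool_rot: [0.0, 1.0, -0.005, 0.001]
contact_force: [0.3, -0.5, -0.3]
gripper_width: -0.002
grasp_force: 0.0
[ 0.44841123 -0.0172902   0.11565689] -0.002479801273758915
240 [[0.456, -0.011, 0.082], [0.456, -0.018, 0.082], [0.455, -0.026, 0.077]]
246 [[0.452, -0.011, 0.082], [0.452, -0.018, 0.081], [0.451, -0.026, 0.078]]
252 [[0.449, -0.011, 0.081], [0.449, -0.018, 0.082], [0.447, -0.026, 0.078]]
258 [[0.445, -0.011, 0.081], [0.445, -0.018, 0.081], [0.444, -0.026, 0.078]]
264 [[0.441, -0.011, 0.081], [0.441, -0.018, 0.081], [0.439, -0.026, 0.077]]
270 [[0.437, -0.011, 0.082], [0.437, -0.018, 0.081], [0.436, -0.026, 0.078]]
276 [[0.433, -0.011, 0.081], [0.433, -0.018, 0.082], [0.432, -0.026, 0.079]]
282 [[0.43, -0.011, 0.082], [0.429, -0.018, 0.081], [0.428, -0.026, 0.079]]
288 [[0.459, -0.014, 0.155], [0.459, -0.018, 0.154], [0.459, -0.023, 0.154]]
294 [[0.459, -0.014, 0.158], [0.459, -0.018, 0.159], [0.459, -0.023, 0.159]]
300 [[0.459, -0.014, 0.165], [0.459, -0.018, 0.164], [0.459, -0.023, 0.164]]
306 [[0.46, -0.014, 0.17], [0.459, -0.018, 0.17], [0.459, -0.023, 0.169]]
312 [[0.459, -0.014, 0.174], [0.459, -0.018, 0.173], [0.459, -0.022, 0.174]]
318 [[0.459, -0.014, 0.177], [0.459, -0.018, 0.177], [0.46, -0.022, 0.179]]
324 [[0.459, -0.014, 0.182], [0.459, -0.018, 0.182], [0.459, -0.022, 0.182]]
```

Measured by depth, the real fingertips sit about 37 mm above the reported TCP: tip at z 0.153 when the TCP reads 0.116. This explains both misses. I'll apply that offset and grip lower, watching the force.

```bash
python3 -m handwheel '[[[-0.002,0.0005,0,0,0,0],[0,0,0,0,0,0],[0,0,0,0,0,0],[0,0,-0.01,0,0,0],[0,0,-0.015,0,0,0],[0,0,-0.015,0,0,0],[0,0,-0.015,0,0,0],[0,0,-0.015,0,0,0],[0,0,-0.01,0,0,0],[0,0,-0.008,0,0,0],[0,0,-0.006,0,0,0],[0,0,0,0,0,0]]]' 0.6
python3 -m handwheel '[[[0,0,0,0,0,0],[0,0,0,0,0,0],[0,0,0,0,0,0],[0,0,0,0,0,0],[0,0,0,0,0,0],[0,0,0,0,0,0]]]' 0
```

```text
time: 9.35
tool_pos: [0.4444, -0.0164, 0.019]
tool_rot: [-0.0, 1.0, -0.005, -0.001]
contact_force: [-0.5, 0.5, 0.7]
gripper_width: 0.598
grasp_force: 0.0
time: 9.85
tool_pos: [0.4462, -0.0167, 0.0213]
tool_rot: [0.0, 1.0, -0.005, 0.001]
contact_force: [-1.3, -0.2, 2.7]
gripper_width: 0.222
grasp_force: 60.5
```

Gripped: width 0.222, 60 N. I'll lift a little, pull it out from under the lid, then raise it.

```bash
python3 -m handwheel '[[[0,0,0.005,0,0,0],[0,0,0.006,0,0,0],[0,0,0.005,0,0,0],[-0.01,0,0,0,0,0],[-0.015,0,0,0,0,0],[-0.02,0,0,0,0,0],[-0.02,0,0,0,0,0],[-0.015,0,0.01,0,0,0],[-0.01,0,0.015,0,0,0],[0,0,0.02,0,0,0],[0,0,0.02,0,0,0],[0,0,0.02,0,0,0],[0,0,0.01,0,0,0],[0,0,0,0,0,0]]]' 0
python3 - <<'E'
from h import *
ci=camera_info('wrist');im,d=grab_frame('wrist');print(state()['tool_pos'],state()['contact_force'])
for m in masks_of('wrist','brush')[:1]:
    v,u=np.nonzero(m['region']&(d>0));P=deproj(ci,u,v,d[v,u]);P=P[P[:,2]>.09]
    print(m['conf'],m['box'])
    for q in np.arange(P[:,0].min(),P[:,0].max(),.015):
        Q=P[(P[:,0]>q)&(P[:,0]<q+.015)]
        if len(Q): print(round(q,3),len(Q),np.round([Q[:,1].min(),Q[:,1].max(),np.median(Q[:,1]),np.median(Q[:,2])],4))
ci=camera_info('top');im,d=grab_frame('top')
m=masks_of('top','tray')[0]['region'];k=m.astype(np.uint8)
c=max(cv2.findContours(k,0,1)[0],key=cv2.contourArea)
r=cv2.minAreaRect(c);b=cv2.boxPoints(r)
q=np.array([onplane(ci,*p,.03)[:2] for p in b]);print(np.round(q,3).tolist(),q.mean(0))
# sealer front lip from top depth
p=masks_of('top','sealer')[0]['region'];v,u=np.nonzero(p&(d>0));P=deproj(ci,u,v,d[v,u])
P=P[(P[:,2]>.03)]
fr=[]
for y in np.arange(-.14,.19,.02):
    Q=P[abs(P[:,1]-y)<.01]
    if len(Q): fr.append((y,np.percentile(Q[:,0],1)))
fr=np.array(fr);a=np.polyfit(fr[:,0],fr[:,1],1);print('front',a,np.degrees(np.arctan(a[0])),P[:,1].min(),P[:,1].max(),P[:,0].max())
E
```

```text
time: 11.02
tool_pos: [0.3571, -0.017, 0.1345]
tool_rot: [0.001, 1.0, -0.005, 0.003]
contact_force: [-0.0, -0.2, -0.4]
gripper_width: 0.224
grasp_force: 60.1
[ 0.35610516 -0.01675623  0.13248565] [ 0.59729801  0.59392183 -0.7536917 ]
0.74 [250.6, 0.1, 130.4, 423.7]
0.321 1522 [-0.0272 -0.0071 -0.0172  0.1942]
0.336 1865 [-0.0271 -0.0072 -0.0173  0.1942]
0.351 2000 [-0.0269 -0.0077 -0.0174  0.1941]
0.366 2297 [-0.0273 -0.0072 -0.0173  0.194 ]
0.381 2544 [-0.0273 -0.0073 -0.0174  0.1938]
0.396 4058 [-0.0365  0.0016 -0.0175  0.1937]
0.411 6105 [-0.0366  0.0018 -0.0174  0.194 ]
0.426 6780 [-0.0368  0.0019 -0.0175  0.1939]
0.441 7210 [-0.0356  0.0007 -0.0176  0.1932]
0.456 3182 [-0.0357  0.0005 -0.0175  0.1931]
[[0.401, -0.272], [0.651, -0.309], [0.629, -0.474], [0.379, -0.435]] [ 0.51485177 -0.37252875]
front [0.09912111 0.46911161] 5.660730855882571 -0.1668698789387461 0.2056873095821678 0.6911282899022836
```

Held level and straight. The brush underside is at tool z + 0.0475. I'll carry it over the tray (centre 0.515, -0.372, yaw ≈ -8°) and lower it.

```bash
python3 -m handwheel '[[[0,-0.02,0,0,0,-0.5],[0,-0.035,0,0,0,-1],[0,-0.035,0,0,0,-1],[0,-0.035,0,0,0,-1],[0,-0.035,0,0,0,-1],[0,-0.035,0,0,0,-1],[0,-0.035,0,0,0,-1],[0.01,-0.03,0,0,0,-1],[0.02,-0.025,0,0,0,0],[0.027,-0.023,0,0,0,0],[0.027,-0.023,-0.01,0,0,0],[0.025,-0.015,-0.01,0,0,0],[0.02,-0.005,-0.01,0,0,0],[0,0,-0.015,0,0,0],[0,0,-0.02,0,0,0],[0,0,-0.02,0,0,0],[0,0,-0.015,0,0,0],[0,0,-0.01,0,0,0],[0,0,0,0,0,0]]]' 0
```

```text
time: 12.85
tool_pos: [0.4821, -0.3653, 0.017]
tool_rot: [-0.002, 0.998, -0.07, -0.003]
contact_force: [0.4, 0.7, -0.9]
gripper_width: 0.225
grasp_force: 60.1
```

```bash
python3 -m handwheel '[[[0.002,-0.002,-0.01,0,0,0],[0,0,-0.01,0,0,0],[0,0,-0.008,0,0,0],[0,0,-0.005,0,0,0],[0,0,-0.003,0,0,0],[0,0,0,0,0,0],[0,0,0,0,0,0],[0,0,0,0,0,0]]]' 0
python3 - <<'E'
from h import *
print(state()['tool_pos'],state()['contact_force'])
ci=camera_info('wrist');im,d=grab_frame('wrist');cv2.imwrite('pics/w4.png',im)
for m in masks_of('wrist','brush')[:1]:
    v,u=np.nonzero(m['region']&(d>0));P=deproj(ci,u,v,d[v,u]);print(np.round(np.percentile(P,[2,50,98],axis=0),3))
E
```

```text
time: 13.52
tool_pos: [0.4867, -0.3699, -0.014]
tool_rot: [0.0, 0.998, -0.07, 0.0]
contact_force: [-0.3, -0.5, -1.3]
gripper_width: 0.223
grasp_force: 60.1
[ 0.48674838 -0.36992018 -0.01399826] [-0.25548985 -0.53889664 -1.3068143 ]
[[ 0.46  -0.398  0.042]
 [ 0.552 -0.377  0.045]
 [ 0.59  -0.361  0.047]]
```

View pics/w4.png

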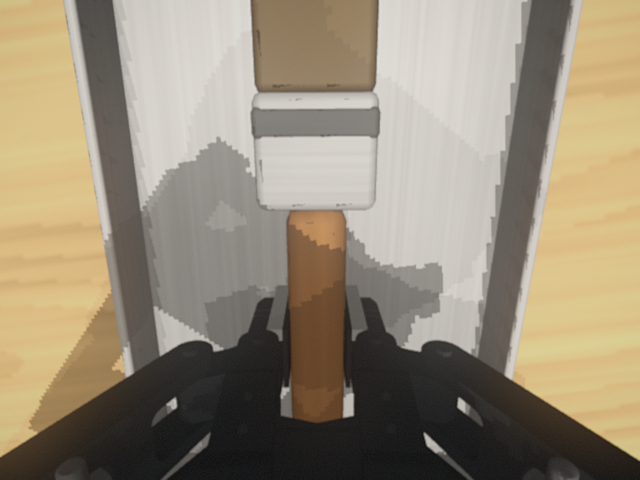

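The brush (column ~315) is centred between the tray walls (columns ~125 and ~520), aligned, and about 28 mm above the floor. I'll lower it the rest of the way.

```bash
python3 -m handwheel '[[[0,0,-0.006,0,0,0],[0,0,-0.006,0,0,0],[0,0,-0.004,0,0,0],[0,0,-0.002,0,0,0],[0,0,-0.001,0,0,0],[0,0,0,0,0,0],[0,0,0,0,0,0]]]' 0
```

```text
time: 14.2
tool_pos: [0.4867, -0.37, -0.0277]
tool_rot: [-0.001, 0.998, -0.07, -0.001]
contact_force: [-14.3, 12.5, 35.7]
gripper_width: 0.224
grasp_force: 80.3
```

```bash
python3 -m handwheel '[[[0,0,-0.001,0,0,0],[0,0,-0.001,0,0,0],[0,0,0,0,0,0],[0,0,0,0,0,0]]]' 0
```

```text
time: 14.53
tool_pos: [0.4867, -0.37, -0.0278]
tool_rot: [-0.001, 0.998, -0.07, -0.002]
contact_force: [-19.5, 15.9, 46.6]
gripper_width: 0.224
grasp_force: 86.5
```

```bash
python3 -m handwheel '[[[0,0,0.002,0,0,0],[0,0,0.002,0,0,0],[0,0,0.002,0,0,0],[0,0,0.001,0,0,0],[0,0,0,0,0,0]]]' 0
```

```text
time: 14.95
tool_pos: [0.4867, -0.3699, -0.0276]
tool_rot: [0.0, 0.998, -0.07, 0.0]
contact_force: [-1.9, 2.0, 8.7]
gripper_width: 0.223
grasp_force: 65.7
```

The fingertips are touching the tray floor with the brush about 13 mm above it. I'll release here, opening only partway.

```bash
python3 -m handwheel '[[[0,0,0,0,0,0],[0,0,0,0,0,0],[0,0,0,0,0,0],[0,0,0,0,0,0],[0,0,0,0,0,0]]]' 0.5
python3 -m handwheel '[[[0,0,0.01,0,0,0],[0,0,0.02,0,0,0],[0,0,0.03,0,0,0],[0,0,0.03,0,0,0],[0,0,0.03,0,0,0],[0,0,0.03,0,0,0],[0,0,0.03,0,0,0],[0,0,0.02,0,0,0],[0,0,0,0,0,0]]]' 0.5
python3 - <<'E'
from h import *
ci=camera_info('wrist');im,d=grab_frame('wrist');a=im
for m in masks_of('wrist','brush')[:1]:
    v,u=np.nonzero(m['region']&(d>0));P=deproj(ci,u,v,d[v,u]);print(m['conf'],np.round(np.percentile(P,[2,50,98],axis=0),3))
ci=camera_info('top');im,d=grab_frame('top')
k=masks_of('top','tray')[0]['region'].astype(np.uint8)
c=max(cv2.findContours(k,0,1)[0],key=cv2.contourArea);b=cv2.boxPoints(cv2.minAreaRect(c))
q=np.array([onplane(ci,*p,.03)[:2] for p in b]);print(np.round(q,3).tolist(),q.mean(0))
cv2.imwrite('pics/w5.png',np.hstack([cv2.resize(a,(400,300)),cv2.resize(im[170:320,400:600],(400,300))]))
E
```

```text
time: 15.37
tool_pos: [0.4861, -0.3693, -0.0293]
tool_rot: [-0.0, 0.998, -0.07, -0.0]
contact_force: [-0.5, -0.5, 0.3]
gripper_width: 0.501
grasp_force: 0.0
time: 16.12
tool_pos: [0.4889, -0.3719, 0.179]
tool_rot: [0.004, 0.998, -0.07, 0.004]
contact_force: [0.6, 0.3, -0.0]
gripper_width: 0.503
grasp_force: 0.0
0.95 [[ 0.447 -0.398  0.014]
 [ 0.551 -0.375  0.018]
 [ 0.605 -0.359  0.02 ]]
[[0.404, -0.269], [0.652, -0.309], [0.63, -0.459], [0.382, -0.418]] [ 0.51693576 -0.36398656]
```

View pics/w5.png

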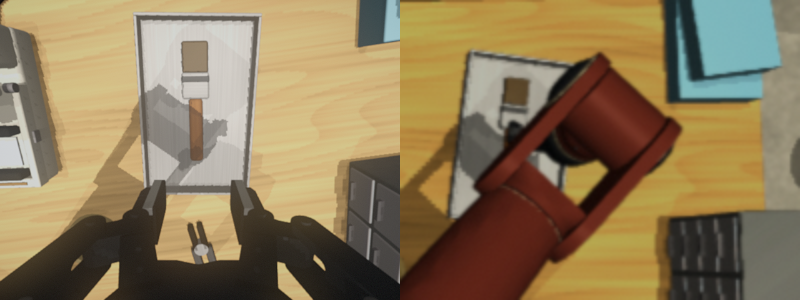

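The brush lies flat in the tray (left image ~(195,100)), and the visible tray corners match the earlier ones. Next I'll shut the fingers and move above and behind the lid's upper edge.

```bash
python3 -m handwheel '[[[0,0,0.02,0,0,0],[0,0,0.02,0,0,0.2],[0.011,0.036,0,0,0,0.25],[0.011,0.036,0,0,0,0.25],[0.011,0.036,0,0,0,0.25],[0.011,0.036,0,0,0,0.25],[0.011,0.036,0,0,0,0.25],[0.011,0.036,0,0,0,0.25],[0.011,0.036,0,0,0,0.25],[0.011,0.036,0,0,0,0.25],[0.011,0.036,0,0,0,0.25],[0.012,0.036,0,0,0,0.25],[0.01,0.025,0,0,0,0],[0,0,0,0,0,0],[0,0,0,0,0,0]]]' 0
python3 - <<'E'
from h import *
s=state();ci=camera_info('wrist');im,d=grab_frame('wrist');print(s['tool_pos'],s['tool_rot'])
ii,dd=grab_frame('scene');cs=camera_info('scene')
m=masks_of('scene','lid')
th=np.radians(-5.3);x=np.array([np.cos(th),np.sin(th)]);y=np.array([-x[1],x[0]])
for nm,D,C in [('wrist',d,ci),('scene',dd,cs)]:
    v,u=np.mgrid[0:480:2,0:640:2];v=v.ravel();u=u.ravel();k=D[v,u]>0;v=v[k];u=u[k]
    P=deproj(C,u,v,D[v,u]);q=P[:,:2]-[.573,.019];L=np.c_[q@x,q@y,P[:,2]]
    s=L[(abs(L[:,1])<.16)&(abs(L[:,1])>.05)&(L[:,2]>.105)&(L[:,2]<.2)&(abs(L[:,0])<.06)]
    print(nm,len(s))
    for z in np.arange(.1,.2,.01):
        w=s[(s[:,2]>z)&(s[:,2]<z+.01)]
        if len(w)>5: print(round(z,2),np.round(np.percentile(w[:,0],[5,50,95]),4),len(w))
    h=L[(abs(L[:,1])<.15)&(L[:,0]>.04)&(L[:,0]<.13)&(L[:,2]>.085)&(L[:,2]<.102)]
    if len(h): print('housing',np.round(np.percentile(h[:,0],[2,98]),4),np.median(h[:,2]))
E
```

```text
time: 17.57
tool_pos: [0.6064, 0.0167, 0.2089]
tool_rot: [0.0, 0.999, -0.046, -0.002]
contact_force: [-0.1, 0.0, 0.6]
gripper_width: -0.002
grasp_force: 0.0
[0.60641971 0.01665816 0.20887788] [ 1.21654876e-04  9.98957522e-01 -4.56013581e-02 -2.09082394e-03]
wrist 8599
0.1 [0.0223 0.0262 0.0298] 283
0.11 [0.0198 0.0239 0.0279] 597
0.12 [0.0167 0.0206 0.0245] 647
0.13 [0.0133 0.0174 0.021 ] 727
0.14 [0.0099 0.0141 0.0178] 795
0.15 [0.0065 0.0107 0.0145] 897
0.16 [0.0022 0.0065 0.011 ] 1180
0.17 [-0.0181  0.0014  0.006 ] 1367
0.18 [-0.0141 -0.0047  0.0023] 2106
housing [0.0529 0.0973] 0.09320957916656367
scene 641
0.1 [0.0233 0.0278 0.0299] 27
0.11 [0.0202 0.0253 0.0285] 65
0.12 [0.0169 0.0212 0.0251] 79
0.13 [0.0136 0.0179 0.0215] 63
0.14 [0.0106 0.0148 0.0185] 72
0.15 [0.0073 0.0119 0.0148] 70
0.16 [0.0022 0.0077 0.0114] 79
0.17 [-0.0101  0.0042  0.0072] 62
0.18 [-0.014  -0.0043  0.0028] 124
housing [0.0527 0.0984] 0.09385719461199049
```

```bash
python3 -m handwheel '[[[0,0,-0.012,0,0,0],[0,0,-0.015,0,0,0],[0,0,-0.015,0,0,0],[0,0,-0.012,0,0,0],[0,0,-0.008,0,0,0],[0,0,-0.002,0,0,0],[-0.005,0,0,0,0,0],[-0.006,0.001,0,0,0,0],[-0.005,0.001,0,0,0,0],[-0.003,0,0,0,0,0],[0,0,0,0,0,0]]]' 0
python3 -m handwheel '[[[-0.003,0,0,0,0,0],[-0.006,0.0005,-0.001,0,0,0],[-0.006,0.0005,-0.002,0,0,0],[-0.0057,0.0005,-0.002,0,0,0],[-0.0057,0.0005,-0.002,0,0,0],[0,0,0,0,0,0]]]' 0
python3 - <<'E'
from h import *
ci=camera_info('wrist');im,d=grab_frame('wrist');im2,_=grab_frame('scene')
cv2.imwrite('pics/l1.png',np.hstack([cv2.resize(im,(400,300)),cv2.resize(im2[140:350,190:470],(400,300))]))
E
```

```text
time: 18.63
tool_pos: [0.5881, 0.0176, 0.1483]
tool_rot: [0.0, 0.999, -0.047, 0.001]
contact_force: [0.2, 0.2, -0.6]
gripper_width: 0.004
grasp_force: 0.0
time: 19.13
tool_pos: [0.5607, 0.0196, 0.14]
tool_rot: [-0.0, 0.999, -0.047, -0.001]
contact_force: [0.0, 0.1, 0.3]
gripper_width: 0.001
grasp_force: 0.2
```

View pics/l1.png

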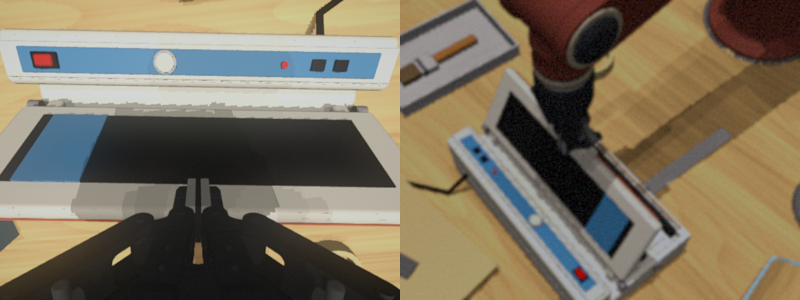

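```bash
cat > lid.py <<'E'
from h import *
s=state();ci=camera_info('wrist');im,d=grab_frame('wrist')
th=np.radians(-5.3);x=np.array([np.cos(th),np.sin(th)]);y=np.array([-x[1],x[0]])
v,u=np.mgrid[0:480:2,0:640:2];v=v.ravel();u=u.ravel();k=d[v,u]>0;v=v[k];u=u[k]
P=deproj(ci,u,v,d[v,u]);q=P[:,:2]-[.569,.019];L=np.c_[q@x,q@y,P[:,2]]
w=L[(abs(L[:,1])<.16)&(abs(L[:,1])>.06)&(L[:,0]>-.11)&(L[:,0]<.04)&(L[:,2]>.055)&(L[:,2]<.2)]
# RANSAC line in x,z
rng=np.random.default_rng(0);best=(0,)
for _ in range(300):
    a,b=w[rng.integers(len(w),size=2)][:,[0,2]];n=np.array([-(b-a)[1],(b-a)[0]]);l=np.linalg.norm(n)
    if l<.03: continue
    n/=l;e=abs((w[:,[0,2]]-a)@n);c=(e<.003).sum()
    if c>best[0]: best=(c,e<.003)
g=w[best[1]][:,[0,2]];m=g.mean(0);V=np.linalg.svd(g-m,full_matrices=False)[2][0];V*=-np.sign(V[0])
print('lid ang',np.arctan2(V[1],-V[0]),'n',best[0],'mean',m,'x range',g[:,0].min(),g[:,0].max(),'z',g[:,1].max())
t=s['tool_pos'];print('tool local',(t[:2]-[.569,.019])@x,(t[:2]-[.569,.019])@y,t[2],'F',np.round(s['contact_force'],1))
for r in (270,280,284,288,292,300,310):
    p=deproj(ci,[306,330],[r]*2,d[r,[306,330]]);print(r,[(round(float((a[:2]-[.569,.019])@x),3),round(float(a[2]),3)) for a in p])
E
python3 lid.py
```

```text
lid ang 1.0226846108576184 n 12963 mean [0.00127328 0.14068674] x range -0.024196309020968185 0.0362555711159368 z 0.17766287230674
tool local -0.007979064007972126 -0.0003894098272635808 0.13972912076652294 F [-0.3  0.5 -0.3]
270 [(-0.002, 0.148), (-0.002, 0.147)]
280 [(-0.005, 0.153), (-0.005, 0.153)]
284 [(-0.006, 0.155), (-0.006, 0.154)]
288 [(0.003, 0.178), (0.003, 0.179)]
292 [(0.003, 0.182), (0.002, 0.181)]
300 [(0.003, 0.189), (0.003, 0.188)]
310 [(0.002, 0.194), (0.004, 0.197)]
```

The lid follows the fingers (about 1.02 rad now) with contact near its front edge. I'll continue along the arc to about 0.2 rad.

```bash
python3 -m handwheel '[[[-0.0065,0.0006,-0.0034,0,0,0],[-0.0065,0.0006,-0.0034,0,0,0],[-0.005,0.0005,-0.0034,0,0,0],[-0.005,0.0005,-0.0034,0,0,0],[-0.0047,0.0004,-0.0039,0,0,0],[-0.0047,0.0004,-0.0039,0,0,0],[-0.0043,0.0004,-0.0043,0,0,0],[-0.0043,0.0004,-0.0043,0,0,0],[-0.0038,0.0004,-0.0048,0,0,0],[-0.0038,0.0003,-0.0048,0,0,0],[0,0,0,0,0,0]]]' 0; python3 lid.py
```

```text
time: 20.2
tool_pos: [0.5117, 0.0241, 0.0989]
tool_rot: [-0.0, 0.999, -0.047, -0.001]
contact_force: [0.7, -0.5, -0.3]
gripper_width: 0.002
grasp_force: 0.0
lid ang 0.5044764127255221 n 21114 mean [-0.02651462  0.11015206] x range -0.07583628239711351 0.025327477876889912 z 0.13556974433292496
tool local -0.057570816685085825 -0.0002321582328397128 0.098936147079929 F [ 0.7 -0.5 -0.3]
270 [(-0.046, 0.121), (-0.045, 0.122)]
280 [(-0.049, 0.124), (-0.049, 0.124)]
284 [(-0.051, 0.124), (-0.051, 0.125)]
288 [(-0.046, 0.138), (-0.047, 0.137)]
292 [(-0.047, 0.141), (-0.047, 0.141)]
300 [(-0.047, 0.147), (-0.047, 0.147)]
310 [(-0.047, 0.155), (-0.047, 0.155)]
```

```bash
python3 -m handwheel '[[[-0.0034,0.0003,-0.005,0,0,0],[-0.0034,0.0003,-0.005,0,0,0],[-0.0028,0.0003,-0.0053,0,0,0],[-0.0028,0.0003,-0.0053,0,0,0],[-0.0022,0.0002,-0.0057,0,0,0],[-0.0022,0.0002,-0.0057,0,0,0],[-0.0017,0.0002,-0.005,0,0,0],[-0.0017,0.0002,-0.004,0,0,0],[0,0,-0.002,0,0,0],[0,0,0,0,0,0],[0,0,0,0,0,0]]]' 0; python3 lid.py
```

```text
time: 21.17
tool_pos: [0.493, 0.0259, 0.0575]
tool_rot: [0.0, 0.999, -0.047, -0.0]
contact_force: [-0.5, 0.3, 0.5]
gripper_width: -0.003
grasp_force: 0.0
lid ang 0.10885738700211026 n 23048 mean [-0.03748291  0.0845166 ] x range -0.09781940270080831 0.018087683963752568 z 0.09120839631337588
tool local -0.07626347079227878 -0.0001643230490948665 0.057529206316270724 F [-0.5  0.3  0.5]
270 [(-0.061, 0.087), (-0.061, 0.087)]
280 [(-0.065, 0.088), (-0.066, 0.087)]
284 [(-0.067, 0.088), (-0.068, 0.087)]
288 [(-0.066, 0.095), (-0.065, 0.096)]
292 [(-0.066, 0.099), (-0.066, 0.098)]
300 [(-0.065, 0.106), (-0.066, 0.106)]
310 [(-0.065, 0.114), (-0.066, 0.113)]
```

The lid is at about 0.11 rad. I'll slide forward 3 mm to the press point and push down gently, watching the force.

```bash
python3 -m handwheel '[[[-0.002,0.0002,0,0,0,0],[-0.0015,0.0001,-0.001,0,0,0],[0,0,-0.0015,0,0,0],[0,0,-0.0015,0,0,0],[0,0,-0.0015,0,0,0],[0,0,-0.0015,0,0,0],[0,0,-0.001,0,0,0],[0,0,0,0,0,0],[0,0,0,0,0,0]]]' 0
python3 -m handwheel '[[[0,0,-0.001,0,0,0],[0,0,-0.001,0,0,0],[0,0,-0.001,0,0,0],[0,0,0,0,0,0],[0,0,0,0,0,0]]]' 0
```

```text
time: 21.97
tool_pos: [0.4893, 0.0263, 0.0501]
tool_rot: [-0.0, 0.999, -0.047, -0.001]
contact_force: [-3.3, 0.5, 4.8]
gripper_width: -0.001
grasp_force: 2.5
time: 22.38
tool_pos: [0.4889, 0.0263, 0.0476]
tool_rot: [-0.0, 0.999, -0.047, -0.001]
contact_force: [-6.0, 0.1, 10.4]
gripper_width: -0.004
grasp_force: 4.6
```

```bash
python3 -m handwheel '[[[-0.0005,0,-0.001,0,0,0],[-0.0005,0,-0.001,0,0,0],[0,0,0,0,0,0],[0,0,0,0,0,0]]]' 0
python3 -m handwheel '[[[0,0,-0.001,0,0,0],[0,0,-0.001,0,0,0],[0,0,0,0,0,0],[0,0,0,0,0,0]]]' 0; python3 lid.py
```

```text
time: 22.72
tool_pos: [0.4887, 0.0263, 0.0463]
tool_rot: [-0.0, 0.999, -0.047, -0.001]
contact_force: [-6.4, 2.2, 11.8]
gripper_width: 0.004
grasp_force: 5.5
time: 23.05
tool_pos: [0.4884, 0.0264, 0.0446]
tool_rot: [-0.0, 0.999, -0.047, -0.001]
contact_force: [-8.0, 0.6, 13.6]
gripper_width: 0.002
grasp_force: 7.0
lid ang 0.005698175102277617 n 22761 mean [-0.03871798  0.07754942] x range -0.09974238911129427 0.017061362664737078 z 0.0803352769876626
tool local -0.08095855669831513 -0.00010755943461847906 0.04463176385757708 F [-8.   0.6 13.6]
270 [(-0.064, 0.079), (-0.064, 0.079)]
280 [(-0.069, 0.078), (-0.069, 0.078)]
284 [(-0.071, 0.078), (-0.07, 0.078)]
288 [(-0.07, 0.083), (-0.07, 0.083)]
292 [(-0.07, 0.086), (-0.07, 0.087)]
300 [(-0.07, 0.093), (-0.07, 0.094)]
310 [(-0.07, 0.101), (-0.07, 0.101)]
```

```bash
python3 -m handwheel '[[[-0.001,0,-0.001,0,0,0],[0,0,-0.001,0,0,0],[0,0,0,0,0,0],[0,0,0,0,0,0]]]' 0
python3 -m handwheel '[[[0,0,-0.001,0,0,0],[0,0,0,0,0,0],[0,0,0,0,0,0]]]' 0
python3 -m handwheel '[[[0,0,-0.001,0,0,0],[0,0,0,0,0,0],[0,0,0,0,0,0]]]' 0
```

```text
time: 23.43
tool_pos: [0.4884, 0.0264, 0.044]
tool_rot: [-0.0, 0.999, -0.047, -0.0]
contact_force: [-11.1, 1.0, 19.4]
gripper_width: -0.001
grasp_force: 9.7
time: 23.68
tool_pos: [0.4884, 0.0264, 0.0439]
tool_rot: [-0.0, 0.999, -0.047, -0.0]
contact_force: [-13.4, 1.4, 24.8]
gripper_width: 0.0
grasp_force: 12.6
time: 23.93
tool_pos: [0.4884, 0.0264, 0.0439]
tool_rot: [-0.0, 0.999, -0.047, -0.001]
contact_force: [-16.3, 2.2, 30.4]
gripper_width: -0.001
grasp_force: 15.4
```

z has stopped at 0.0439, so the lid is home. I'll relieve the sideways push, back off slightly to about 27 N and hold for over 3 s.

```bash
python3 -m handwheel '[[[-0.001,0,0.0005,0,0,0],[-0.0005,0,0,0,0,0],[0,0,0,0,0,0],[0,0,0,0,0,0]]]' 0; python3 lid.py | head -2
```

```text
time: 24.27
tool_pos: [0.4885, 0.0264, 0.044]
tool_rot: [-0.0, 0.999, -0.047, 0.002]
contact_force: [-7.8, 2.1, 23.9]
gripper_width: 0.0
grasp_force: 11.5
lid ang 0.0009466313249655843 n 22773 mean [-0.03871499  0.07719508] x range -0.09969036918403835 0.017093064250044466 z 0.07988199773663632
tool local -0.08087689527609365 -9.624165171642927e-05 0.043982813372604686 F [-7.8  2.1 23.9]
```

```bash
for i in 1 2 3; do python3 -m handwheel '[[[0,0,0,0,0,0],[0,0,0,0,0,0],[0,0,0,0,0,0],[0,0,0,0,0,0],[0,0,0,0,0,0],[0,0,0,0,0,0],[0,0,0,0,0,0],[0,0,0,0,0,0],[0,0,0,0,0,0],[0,0,0,0,0,0],[0,0,0,0,0,0],[0,0,0,0,0,0],[0,0,0,0,0,0],[0,0,0,0,0,0],[0,0,0,0,0,0],[0,0,0,0,0,0]]]' 0 | egrep 'time|pos|contact'; done
python3 - <<'E'
from h import *
im,d=grab_frame('top');cv2.imwrite('pics/end.png',cv2.resize(im[150:380,130:520],None,fx=2,fy=2))
E
```

```text
time: 25.65
tool_pos: [0.4885, 0.0264, 0.044]
contact_force: [-9.5, 2.0, 23.3]
time: 26.98
tool_pos: [0.4885, 0.0263, 0.044]
contact_force: [-9.2, 2.3, 23.7]
time: 28.32
tool_pos: [0.4885, 0.0264, 0.044]
contact_force: [-9.0, 1.8, 23.9]
```

View pics/end.png

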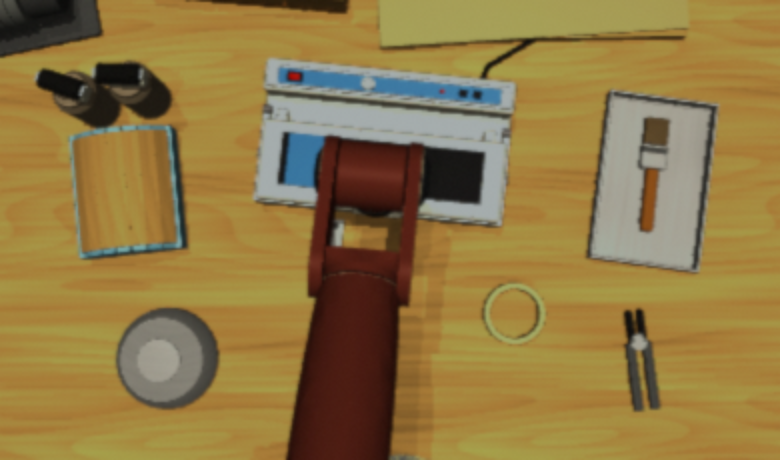

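The lid is shut and held, and the brush lies flat in the tray at (652,175). The tray corners are unchanged at (610,93) and (697,270), and the bystanders I can see are in place; the arm hides most of the rule. Handing in.

```bash
python3 -c "
from plant import *
print(job_done())"
```

```text
the job is handed in; nothing more can be done
None
```

I handed the job in with the brush lying flat in the tray and the lid fully home, held at about 24 N for over 4 s and still pressed; two grasps missed before the third held, the brush was let go about 13 mm above the tray floor, and the fingertips briefly pressed that floor at about 50 N without moving the tray.

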